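Lock the foot of the blue jar's display stand

TASK

Three display stands are on the table, each with a red-handled long socket key standing on the nut at the bottom of its deep bore. On the stand that carries the blue jar, turn the key clockwise (seen from above) until the nut comes to its stop and the handle lies in line with the stand, then let go and leave the key standing in the bore. Do not turn the nuts of the other two stands.

Things in the scene. Friction and masses are not known exactly. Their poses are not given: they have to be found in the camera images.
- key_blue: Loose key, upright in the blue jar's stand: dark square socket, 14 mm steel shaft, on top a red bar handle 86 mm long, 14 wide (grip across this), 26 high. Origin: on its axis at the socket's foot, 12 mm above the table; the handle's middle is 186 mm above the origin. z up the shaft, x along the handle. Handle starts 1.20 rad anticlockwise of its locked direction; locked, its x is the stand's x.
- stand_blue: Fixed grey block 180 x 110 mm, 110 high, carrying the blue jar. Origin: on the table under the bore's axis (bore 44 mm wide, 98 deep); x along its length towards the jar, whose middle is 87 mm from the bore's axis, its top 167 mm above the table. Two white marks on top show the locked line (x). Two like stands, with a terracotta and a white jar, stand near; their bores are 200 mm or more away.
- nut_blue (a joint): Turn of the nut under key_blue, rad, clockwise from above: 0 loose (start), 1.113 at its stop, locked. Stays where it is left (friction 0.12 N m). The socket has about 0.09 rad of play, so the nut lags the key by that and reaches its stop when the handle has turned 1.20 rad. The key must stay down on it.
- nut_clay (a joint): turn of the nut in the stand with the terracotta jar, in rad, 0 at the start; to be left alone
- nut_white (a joint): turn of the nut in the stand with the white jar, in rad, 0 at the start; to be left alone
There are look-alikes about, which are no part of the job. What is shaped like the key_blue but purple is not meant.

How it is judged:
By the outcome, as a careful person would: the job done as asked, in the order asked, and still so for the second after the job is handed in, with the robot touching nothing.
It also fails if it takes over 29 s, if anything falls off the work surface, if the arm or the gripper's body presses on something with over 40 N, if the wrist force passes 120 N, or if a joint passes its speed limit or range.

ROBOT

A 6-joint arm with a two-finger parallel gripper is mounted at the origin on the work surface. World frame = base frame: x ahead of the robot, y to its left, z up, the work surface at z = 0. Lengths are in m, angles in rad, forces in N, time in s.
With the tool pointing down it reaches from about 0.375 to 0.9 m from the base axis. Payload 3.1 kg.
Tool frame: the origin (TCP) lies at the very end of the fingers, on their centre line; the grasp point (between the pads) lies 19 mm behind it (manip.pinch_z is the distance from the TCP to the grasp point, in m); z points along the fingers, y is the direction in which the jaws open and shut (so a half turn about z gives the same grasp; the last joint's range is limited). The gripper opens to 85 mm and grips with 20 to 120 N. Pads are 22 mm wide; open, the fingers measure 114 mm over their backs; the gripper's body (76 mm by 85 mm) begins 54 mm behind the grasp point. The pads swing forward as they close: fully open they stand 13 mm farther back than shut.
Start: joints at [-1.446, 0.527, 1.433, -0, 1.181, -0.178], TCP at [0.187, -0.596, 0.208] pointing down, gripper open.
Joint ranges: [-3.08, 3.08], [-0.75, 2.2], [0.22, 2.44], [-1.43, 4.57], [0, 2.65], [-2.85, 2.85]. Speed limits (rad/s): [2.79, 2.79, 3.14, 3.14, 3.14, 3.14].

INTERFACE

Orientations are given as a unit quaternion [x, y, z, w].
In Python, from station import manip gives the robot as it stands.
- The arm moves only by the tool drive_tool, never from a script. Its argument "increments" is a list of rows, each a list of 7 numbers: the closure in counts, from 0 (fully open) to 255 (shut), then the shift along the tool's x, y, z in cm, then the turn, a rotation vector about the tool's x, y, z in rad. A call has 1 to 20 rows; each row is the pose to reach, as a shift and turn from the pose commanded when the call began, along the tool's axes at that moment; what a row does not reach only later rows make up. A row lasts 1/10 s, in which the tool goes at most 50 mm and 8.59 degrees, less where a joint would pass 70% of its speed; a pose out of reach is approached as far as the arm can. A call with a gripper value outside its range is refused whole. The fingers move at their own pace and stop on an object; "force" is the grip in N (left out, the last holds). Time passes only in rows, so rows that repeat a pose let the fingers close. It gives the time, the measured TCP pose, the force and the opening at its end, in the units of the state.
- manip.sense(): the state, without advancing time (a new reading comes with each control period).
- manip.snapshot(name): name is "side" or "top" or "wrist"; returns the picture (400x640x3 uint8, red, green, blue); there is no depth.
- manip.camera_model(name): a dict with "mtx" (3x3 intrinsics, pixels), "k1" (the pictures are not rectified: a ray, as slopes to the right and down, at radius r is drawn at 1 + k1 r^2 times it, then the intrinsics apply), "cam_to_world" (4x4, takes a point from camera to world coordinates). Camera axes: x right, y down, z forward; pixel columns grow to the right and rows downward; lengths in m; the calibration is good to about 2 mm. A picture is of the moment at which its call begins: read the wrist's pose just before it. camera_model takes no time and is no camera call; for the wrist camera it gives the pose at the moment of the call.
- manip.sign_off(): hands the job in, once; it reports no verdict.
The state is a dict: "t": time; "q": joint angles; "qd": joint speeds; "tau": joint torques, N m; "tcp_pos": TCP position; "tool_rot": TCP orientation; "force": force on the tool from outside, world axes, zero at the start; "ft_torque": the same for the moment, N m; "finger_gap": opening from 0.0 (shut) to 1.0 (fully open).
Only numpy, scipy, OpenCV 4.12 (cv2) and the standard library are available. Lean on these libraries where they do the work, as an engineer would, in place of code of your own. Each camera call takes 0.05 s, during which the arm holds its last target. There are 200 camera calls.

## Working session

There is one attempt and no reset: what is moved stays moved. The work goes in short steps, Python scripts to look and compute and a tool call to move; the robot and the scene stay as the last step left them, time stands still between calls to the robot, and variables do not carry over. Pictures are saved under pics/ and viewed, about 8 in all and at most 12, crops included, and the job is handed in when it is done.

Besides the shell and the picture viewer there is one more tool, called after ">>>" by a JSON object that holds its "method" and its "body". drive_tool: Moves the arm, as the interface text tells. Its arguments: {"type":"object","properties":{"increments":{"type":"array","items":{"type":"array","items":{"type":"number"}}},"force":{"type":"number"}},"required":["increments"]}

```bash
mkdir -p pics; python3 - <<'E'
from station import manip
import cv2,numpy as np
for n in("top","side"):
    im=manip.snapshot(n);cv2.imwrite(f"pics/{n}0.png",im[...,::-1])
    m=manip.camera_model(n);print(n,np.round(m["mtx"],1).tolist(),m["k1"],np.round(m["cam_to_world"],3).tolist())
s=manip.sense();print(s["t"],s["tcp_pos"],s["tool_rot"],s["q"],s["finger_gap"])
E
```

```text
top [[433.2, 0.0, 326.3], [0.0, 433.2, 193.1], [0.0, 0.0, 1.0]] -0.05667915575269534 [[-0.028, -0.998, 0.047, 0.442], [-0.999, 0.029, 0.013, 0.012], [-0.014, -0.047, -0.999, 0.829], [0.0, 0.0, 0.0, 1.0]]
side [[393.0, 0.0, 324.7], [0.0, 393.0, 200.8], [0.0, 0.0, 1.0]] -0.0868947850400657 [[-0.903, -0.258, 0.343, 0.155], [-0.429, 0.566, -0.704, 0.631], [-0.013, -0.783, -0.622, 0.614], [0.0, 0.0, 0.0, 1.0]]
0.1 [ 0.18690298 -0.59566595  0.20724415] [ 9.88485580e-01  1.51311928e-01  2.61224512e-05 -9.78344537e-04] [-1.44550308e+00  5.28343520e-01  1.43379182e+00  1.94960750e-07
  1.18141470e+00 -1.78497672e-01] 1.004898846697911
```

View pics/top0.png

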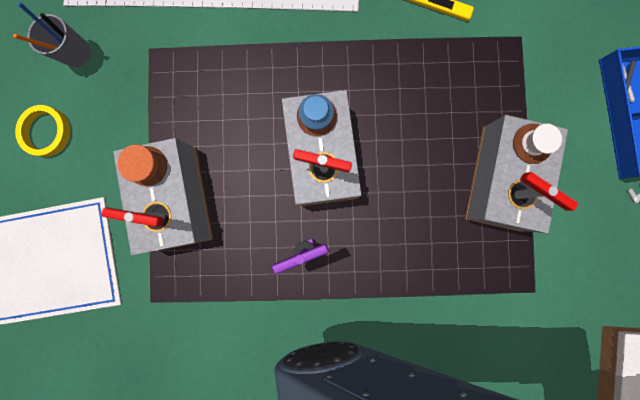

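View pics/side0.png

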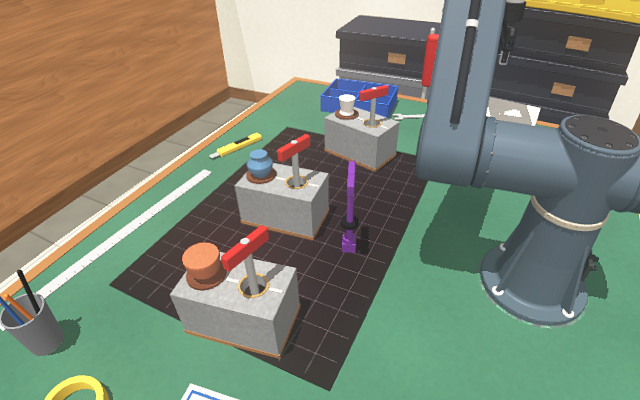

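Candidates: the red-handled keys are at (322,161), (132,217) and (550,191), and a purple look-alike is at (300,260). The key at (322,161) stands in the stand with the blue jar (317,112), so it is the one meant. Next I'll measure it and confirm in a crop.

```bash
cat > h.py <<'E'
import cv2,numpy as np
from station import manip
def rays(m,px):
    K=m["mtx"];k=m["k1"]
    p=cv2.undistortPoints(np.array(px,float).reshape(-1,1,2),np.array(K),np.array([k,0,0,0.])).reshape(-1,2)
    T=np.array(m["cam_to_world"]);return T[:3,3],np.c_[p,np.ones(len(p))]@T[:3,:3].T
def plane(m,px,z):
    o,d=rays(m,px);return o+d*((z-o[2])/d[:,2])[:,None]
def blobs(im,lo,hi,amin=20):
    h=cv2.cvtColor(im,cv2.COLOR_RGB2HSV);mk=cv2.inRange(h,np.array(lo),np.array(hi))
    n,l,s,c=cv2.connectedComponentsWithStats(mk)
    return [(l==i,s[i],c[i]) for i in range(1,n) if s[i,4]>=amin]
def redblobs(im,amin=60):
    return [b for b in blobs(im,(0,190,100),(6,255,255),amin)]
E
python3 - <<'E'
from h import *
for n in("top","side"):
    im=cv2.imread(f"pics/{n}0.png")[...,::-1].copy();m=manip.camera_model(n)
    for mk,s,c in redblobs(im):
        r=cv2.minAreaRect(np.argwhere(mk)[:,::-1].astype(np.float32));print(n,s[4],c.round(1),r)
        if n=="top":
            b=cv2.boxPoints(r);P=plane(m,b,.211);e=sorted([P[1]-P[0],P[2]-P[1]],key=np.linalg.norm)
            print("  ctr",P.mean(0).round(4),"len",[round(np.linalg.norm(x),4) for x in e],"yaw",np.arctan2(e[1][1],e[1][0]))
    if n=="top":
        w=[b for b in blobs(im,(0,0,215),(180,40,255),8) if 285<b[2][0]<360 and 100<b[2][1]<210]
        for b in w: print("white",b[1][4],b[2],plane(m,[b[2]],.11).round(4))
        print("jar",plane(m,[b[2] for b in blobs(im,(95,90,60),(115,255,255),100)],.16).round(3))
        cv2.imwrite("pics/c1.png",cv2.resize(im[80:215,270:375,::-1],None,fx=4,fy=4,interpolation=cv2.INTER_CUBIC))
E
```

```text
top 154 [306.  156.1] ((305.7753601074219, 156.3295135498047), (24.90802764892578, 9.218832969665527), 13.240520477294922)
  ctr [0.5245 0.0475 0.211 ] len [np.float64(0.0133), np.float64(0.0359)] yaw -1.8338093711170402
top 221 [338. 164.] ((337.0882568359375, 163.64706420898438), (26.678918838500977, 9.45888900756836), 14.03624439239502)
  ctr [0.5126 0.0029 0.211 ] len [np.float64(0.0136), np.float64(0.0383)] yaw -1.8470783154817336
top 260 [536.3 181.5] ((536.768310546875, 181.59950256347656), (31.371986389160156, 11.711261749267578), 27.474430084228516)
  ctr [ 0.4785 -0.284   0.211 ] len [np.float64(0.0171), np.float64(0.0456)] yaw -2.0754381635378776
top 223 [565.4 200.5] ((564.4614868164062, 199.8076629638672), (26.625608444213867, 9.15255355834961), 33.690067291259766)
  ctr [ 0.4511 -0.3235  0.211 ] len [np.float64(0.0135), np.float64(0.0388)] yaw -2.1823369463084874
top 197 [113.4 213.5] ((113.40384674072266, 213.4807891845703), (22.161123275756836, 9.41357421875), 11.309932708740234)
  ctr [0.4501 0.3303 0.211 ] len [np.float64(0.0137), np.float64(0.0335)] yaw -1.7871301648986195
top 228 [145.4 219.2] ((145.02000427246094, 219.13999938964844), (25.848947525024414, 9.391487121582031), 10.30484676361084)
  ctr [0.4407 0.2831 0.211 ] len [np.float64(0.0136), np.float64(0.0385)] yaw -1.771431901427438
white 47 [320.36170213 144.23404255] [[0.5576 0.0284 0.11  ]]
white 62 [322.01612903 159.40322581] [[0.532  0.0264 0.11  ]]
white 48 [326.47916667 189.33333333] [[0.4818 0.0204 0.11  ]]
jar [[ 0.769  0.485  0.16 ]
 [ 0.595 -0.457  0.16 ]
 [ 0.601  0.033  0.16 ]
 [ 0.377  0.428  0.16 ]]
```

View pics/c1.png

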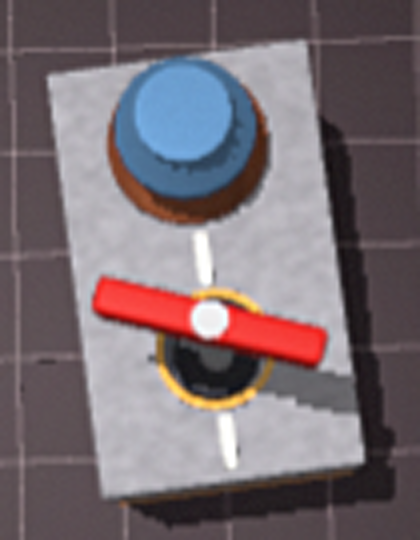

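The crop confirms it: red handle over the bore of the blue-jar stand, white cap at (322,159). The cap at z 0.211 gives (0.519, 0.0245) and the midpoint of the marks gives (0.520, 0.0244), so the key is upright. The stand's yaw is 0.105 and the handle's yaw 1.31, and 0.105 + 1.2 agrees with that. I'm moving to hover above it.

>>> {"method": "drive_tool", "body": {"increments": [[0,0,0,-5,0,0,0],[0,0,0,-10,0,0,0],[0,50.25,-49.3,-10,0,0,-1.0],[0,50.25,-49.3,-10,0,0,-1.0],[0,50.25,-49.3,-10,0,0,-1.0],[0,50.25,-49.3,-10,0,0,-1.0],[0,50.25,-49.3,-10,0,0,-1.0],[0,50.25,-49.3,-10,0,0,-1.0],[0,50.25,-49.3,-10,0,0,-1.0],[0,50.25,-49.3,-10,0,0,-1.0],[0,50.25,-49.3,-10,0,0,-1.0],[0,50.25,-49.3,-10,0,0,-1.0],[0,50.25,-49.3,-10,0,0,-1.0],[0,50.25,-49.3,-10,0,0,-1.0],[0,50.25,-49.3,-10,0,0,-1.0],[0,50.25,-49.3,-10,0,0,-1.0],[0,50.25,-49.3,-10,0,0,-1.0],[0,50.25,-49.3,-10,0,0,-1.0],[0,50.25,-49.3,-10,0,0,-1.0],[0,50.25,-49.3,-10,0,0,-1.0]]}}

```text
t: 2.1
tcp_pos: [0.5184, 0.023, 0.308]
tool_rot: [0.796, 0.606, -0.0, -0.0]
force: [0.7, -0.6, 0.1]
finger_gap: 1.003
```

```bash
python3 - <<'E'
from h import *
m=manip.camera_model("wrist");im=manip.snapshot("wrist");cv2.imwrite("pics/w1.png",im[...,::-1])
s=manip.sense();q=s["tool_rot"];yaw=2*np.arctan2(q[1],q[0]);print(s["tcp_pos"],"yaw",yaw,s["q"].round(2) if hasattr(s["q"],"round") else s["q"])
bs=redblobs(im)
for mk,st,c in bs:
    r=cv2.minAreaRect(np.argwhere(mk)[:,::-1].astype(np.float32));P=plane(m,cv2.boxPoints(r),.211);print(st[4],c.round(1),P.mean(0).round(4),(P[1]-P[0]).round(4),(P[2]-P[1]).round(4))
for b in blobs(im,(0,0,215),(180,40,255),30): print("white",b[1][4],b[2].round(1),plane(m,[b[2]],.211).round(4),plane(m,[b[2]],.11).round(4))
E
```

```text
[0.5184611  0.02295748 0.30809107] yaw 1.301348029449929 [-0.17  0.27  1.56 -0.    1.31  0.1 ]
598 [320.9 165.8] [0.5268 0.0494 0.211 ] [ 0.0119 -0.0033  0.    ] [-0.0101 -0.0378  0.    ]
465 [321.2 216.3] [0.5148 0.0038 0.211 ] [ 0.0117 -0.0032  0.    ] [-0.0093 -0.0349  0.    ]
white 2826 [531.8  73.5] [[0.7188 0.0792 0.211 ]] [[0.7883 0.074  0.11  ]]
white 1872 [623.   28.3] [[0.7968 0.0952 0.211 ]] [[0.8963 0.0962 0.11  ]]
white 10092 [624.  222.5] [[ 0.7991 -0.0816  0.211 ]] [[ 0.8995 -0.1486  0.11  ]]
white 92 [349.6 161. ] [[0.553  0.0478 0.211 ]] [[0.5586 0.0306 0.11  ]]
white 82 [292.4 183.3] [[0.4975 0.0418 0.211 ]] [[0.4818 0.0223 0.11  ]]
white 144 [554.9 185.8] [[ 0.7328 -0.0252  0.211 ]] [[ 0.8076 -0.0705  0.11  ]]
white 134 [320.9 192.3] [[0.5205 0.0266 0.211 ]] [[0.5136 0.0013 0.11  ]]
```

View pics/w1.png

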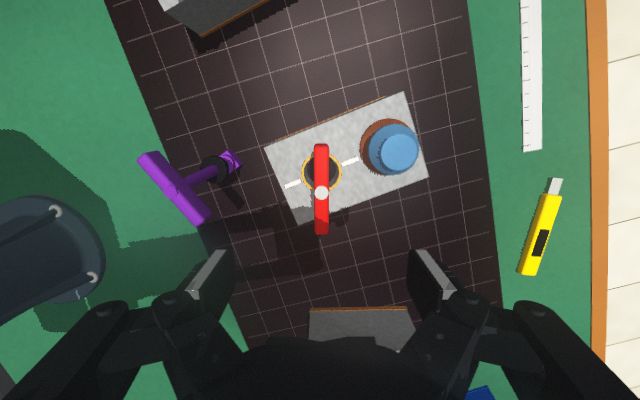

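Wrist view: the handle runs along column 321, rows 145–234, with the cap at (321,192). That gives (0.5205, 0.0266), matching the midpoint of the marks (0.5202, 0.0265). The jaws are square to the handle. I'll descend and grip.

>>> {"method": "drive_tool", "body": {"increments": [[0,0.3,0.1,4,0,0,-0.01],[0,0.3,0.1,8,0,0,-0.01],[0,0.3,0.1,11,0,0,-0.01],[0,0.3,0.1,12.8,0,0,-0.01],[0,0.3,0.1,12.8,0,0,-0.01],[120,0.3,0.1,12.8,0,0,-0.01],[180,0.3,0.1,12.8,0,0,-0.01],[255,0.3,0.1,12.8,0,0,-0.01],[255,0.3,0.1,12.8,0,0,-0.01],[255,0.3,0.1,12.8,0,0,-0.01],[255,0.3,0.1,12.8,0,0,-0.01],[255,0.3,0.1,12.8,0,0,-0.01],[255,0.3,0.1,12.8,0,0,-0.01]], "force": 50}}

```text
t: 3.45
tcp_pos: [0.5213, 0.027, 0.181]
tool_rot: [0.792, 0.611, 0.001, 0.001]
force: [-0.9, 0.4, 5.1]
finger_gap: 0.141
```

>>> {"method": "drive_tool", "body": {"increments": [[255,0,0,0,0,0,0.08],[255,0,0,0,0,0,0.16],[255,0,0,0,0,0,0.24],[255,0,0,0,0,0,0.32],[255,0,0,0,0,0,0.4],[255,0,0,0,0,0,0.48],[255,0,0,0,0,0,0.56],[255,0,0,0,0,0,0.64],[255,0,0,0,0,0,0.72],[255,0,0,0,0,0,0.8],[255,0,0,0,0,0,0.88],[255,0,0,0,0,0,0.96],[255,0,0,0,0,0,1.04],[255,0,0,0,0,0,1.04]]}}

```text
t: 4.85
tcp_pos: [0.5216, 0.0265, 0.181]
tool_rot: [0.991, 0.136, 0.001, 0.001]
force: [-0.1, -0.9, 5.7]
finger_gap: 0.138
```

```bash
python3 - <<'E'
from h import *
s=manip.sense();q=s["tool_rot"];print(2*np.arctan2(q[1],q[0]),s["tcp_pos"],s["force"],s["ft_torque"],s["finger_gap"])
m=manip.camera_model("wrist");im=manip.snapshot("wrist");cv2.imwrite("pics/w2.png",im[...,::-1])
for mk,st,c in redblobs(im):
    r=cv2.minAreaRect(np.argwhere(mk)[:,::-1].astype(np.float32));P=plane(m,cv2.boxPoints(r),.211);print(st[4],c.round(1),P.mean(0).round(4),(P[1]-P[0]).round(4),(P[2]-P[1]).round(4))
E
```

```text
0.2734873893607161 [0.52158785 0.0265327  0.18097347] [-0.13059116 -0.87320964  5.65550716] [-0.22225579  0.07115692  0.01684012] 0.13810409393828335
559 [323.2 235.6] [0.5377 0.0319 0.211 ] [ 0.0034 -0.0121  0.    ] [-0.0235 -0.0069  0.    ]
1168 [321.3 303.7] [0.4993 0.0208 0.211 ] [ 0.0032 -0.0115  0.    ] [-0.0347 -0.0102  0.    ]
```

View pics/w2.png

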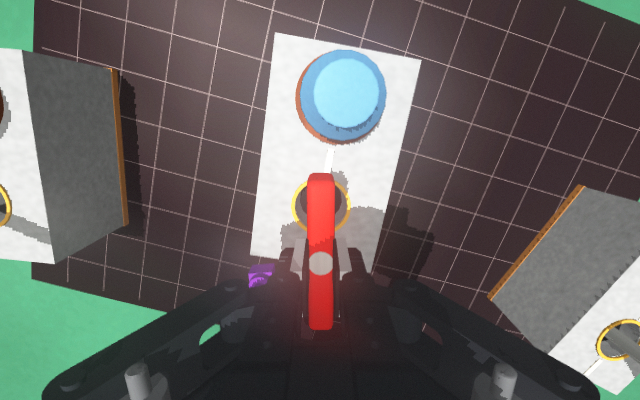

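Wrist view: the handle is on column 321 between the pads and turns with the tool, both at yaw about 0.28. About 0.17 rad remains to the stop.

>>> {"method": "drive_tool", "body": {"increments": [[255,0,0,0,0,0,0.05],[255,0,0,0,0,0,0.1],[255,0,0,0,0,0,0.14],[255,0,0,0,0,0,0.17],[255,0,0,0,0,0,0.17]]}}

```text
t: 5.4
tcp_pos: [0.5216, 0.0265, 0.181]
tool_rot: [0.999, 0.052, 0.001, 0.001]
force: [-1.7, -0.8, 5.3]
finger_gap: 0.141
```

```bash
cat > chk.py <<'E'
from h import *
s=manip.sense();q=s["tool_rot"];print(s["t"],2*np.arctan2(q[1],q[0]),s["tcp_pos"],s["force"],s["ft_torque"],s["finger_gap"])
m=manip.camera_model("wrist");im=manip.snapshot("wrist");cv2.imwrite("pics/w3.png",im[...,::-1])
B=redblobs(im,300)
for mk,st,c in B: print(st[4],c.round(1),plane(m,[c],.211).round(4))
d=plane(m,[B[0][2],B[-1][2]],.211);d=d[0]-d[1];print("handle yaw",np.arctan2(d[1],d[0]))
E
python3 chk.py
```

```text
5.4 0.1045834486992994 [0.52160193 0.02645517 0.18098168] [-1.74462006 -0.75476183  5.33135226] [-0.24634265  0.07402829  0.10104475] 0.14103510941236844
573 [323.  235.9] [[0.5361 0.0274 0.211 ]]
1209 [321.3 303.2] [[0.4972 0.0241 0.211 ]]
handle yaw 0.08382850290039193
```

>>> {"method": "drive_tool", "body": {"increments": [[255,0,0,0,0,0,0.02],[255,0,0,0,0,0,0.04],[255,0,0,0,0,0,0.04]]}}

```text
t: 5.75
tcp_pos: [0.5216, 0.0264, 0.181]
tool_rot: [0.999, 0.033, 0.001, 0.001]
force: [-0.5, -0.5, 4.9]
finger_gap: 0.139
```

```bash
python3 chk.py
```

```text
5.75 0.06539352160760653 [0.52158925 0.02641829 0.18099107] [-0.49953091 -0.47470425  4.87072874] [-0.27440552  0.09202698  0.30616787] 0.13874453420757196
571 [322.8 235.8] [[0.5361 0.0269 0.211 ]]
1194 [321.8 303.3] [[0.497  0.0248 0.211 ]]
handle yaw 0.05349696016430412
```

>>> {"method": "drive_tool", "body": {"increments": [[255,0,0,0,0,0,0.02],[255,0,0,0,0,0,0.04],[255,0,0,0,0,0,0.04]]}}

```text
t: 6.1
tcp_pos: [0.5216, 0.0264, 0.181]
tool_rot: [1.0, 0.013, 0.001, 0.001]
force: [-0.9, -0.6, 5.5]
finger_gap: 0.139
```

```bash
python3 chk.py
```

```text
6.1 0.02697580395132006 [0.52157181 0.02635907 0.18098263] [-0.93666397 -0.62722546  5.47297707] [-0.27348289  0.1158322   0.6207571 ] 0.1389374612917017
570 [322.9 235.1] [[0.5365 0.0264 0.211 ]]
1157 [322.5 303.8] [[0.4967 0.0254 0.211 ]]
handle yaw 0.02408586853369804
```

Torque rises steadily (0.10, 0.31, 0.62 N m) while the tool turns on, well above the nut's friction, so the nut is at its stop. I'll unwind the compliance back to the in-line direction (yaw about 0.10), check, then release.

>>> {"method": "drive_tool", "body": {"increments": [[255,0,0,0,0,0,-0.03],[255,0,0,0,0,0,-0.06],[255,0,0,0,0,0,-0.07],[255,0,0,0,0,0,-0.07]]}}

```text
t: 6.55
tcp_pos: [0.5216, 0.0265, 0.181]
tool_rot: [0.999, 0.047, 0.001, 0.001]
force: [-0.2, -1.5, 6.2]
finger_gap: 0.143
```

```bash
python3 chk.py
```

```text
6.55 0.09439397697623897 [0.52160516 0.02653935 0.18099252] [-0.20209984 -1.45906088  6.22960217] [-0.25310227  0.11289273 -0.01583132] 0.1432343237557091
557 [323.4 236.1] [[0.536  0.0272 0.211 ]]
1207 [321.1 303.2] [[0.4971 0.0246 0.211 ]]
handle yaw 0.06556229889796703
```

>>> {"method": "drive_tool", "body": {"increments": [[200,0,0,0,0,0,0],[150,0,0,0,0,0,0],[100,0,0,0,0,0,0],[0,0,0,0,0,0,0],[0,0,0,0,0,0,0],[0,0,0,0,0,0,0],[0,0,0,0,0,0,0],[0,0,0,-2,0,0,0],[0,0,0,-5,0,0,0],[0,0,0,-9,0,0,0],[0,0,0,-13,0,0,0],[0,0,0,-13,0,0,0]]}}

```text
t: 7.8
tcp_pos: [0.5245, 0.0265, 0.3161]
tool_rot: [0.999, 0.047, 0.006, 0.001]
force: [0.5, 0.2, 1.2]
finger_gap: 1.001
```

```bash
python3 - <<'E'
from h import *
s=manip.sense();print(s["t"],s["tcp_pos"],s["force"],s["finger_gap"])
m=manip.camera_model("wrist");im=manip.snapshot("wrist");cv2.imwrite("pics/w4.png",im[...,::-1])
for mk,st,c in redblobs(im,150): print("red",st[4],c.round(1),plane(m,[c],.211).round(4))
for b in blobs(im,(0,0,205),(180,40,255),15):
  if b[1][4]<400:print("white",b[1][4],b[2].round(1),plane(m,[b[2]],.211).round(4),plane(m,[b[2]],.11).round(4))
E
```

```text
7.8 [0.52449287 0.0265258  0.31609234] [0.51509033 0.18442268 1.15995912] 1.0012169632278436
red 409 [320.1 223.1] [[0.4967 0.0245 0.211 ]]
red 999 [612.9 271. ] [[ 0.4711 -0.2914  0.211 ]]
white 211 [ 19.1 168. ] [[0.525 0.316 0.211]] [[0.4993 0.4208 0.11  ]]
white 248 [584.9 177.9] [[ 0.5659 -0.2255  0.211 ]] [[ 0.5554 -0.3222  0.11  ]]
white 143 [320.4 199.6] [[0.5206 0.0265 0.211 ]] [[0.4932 0.0236 0.11  ]]
white 98 [622.6 276.1] [[ 0.4659 -0.3048  0.211 ]] [[ 0.4182 -0.4311  0.11  ]]
white 334 [630.4 381.7] [[ 0.3255 -0.3739  0.211 ]] [[ 0.2255 -0.5259  0.11  ]]
```

View pics/w4.png

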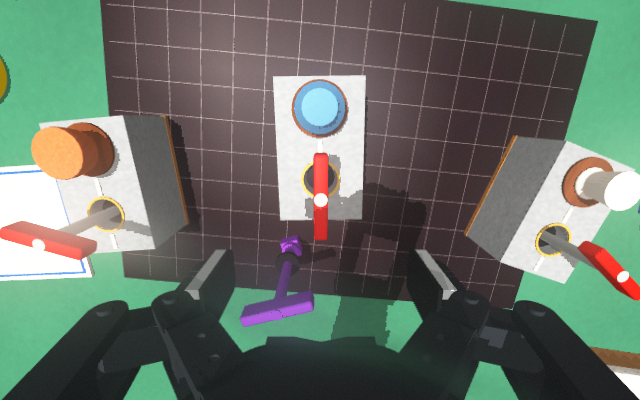

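```bash
python3 - <<'E'
from h import *
def rep(n,im,m,cx,cy,R=55):
    h=cv2.cvtColor(im,cv2.COLOR_RGB2HSV);mk=cv2.inRange(h,(0,170,90),(8,255,255))|cv2.inRange(h,(172,170,90),(180,255,255))
    p=np.argwhere(mk)[:,::-1];p=p[(abs(p-[cx,cy])<R).all(1)]
    P=plane(m,p,.211)[:,:2];vx,vy,x,y=cv2.fitLine(P.astype(np.float32),2,0,.001,.001).ravel()
    print(n,len(p),"yaw",np.arctan(vy/vx),x,y,"span",np.ptp((P-[x,y])@[vx,vy]))
im=cv2.imread("pics/w4.png")[...,::-1].copy();rep("wrist",im,manip.camera_model("wrist"),320,200)
im=manip.snapshot("top");rep("top",im,manip.camera_model("top"),322,160,35);cv2.imwrite("pics/t2.png",im[...,::-1])
print(manip.sense()["t"])
E
```

```text
wrist 845 yaw 0.07076305 0.5172727 0.02647493 span 0.0836040354776203
top 230 yaw 0.07919576 0.49508938 0.021950712 span 0.03823605856093018
7.9
```

The last wrist picture shows the handle on column 320 (rows 154–238) and the stand's midline at 320–320.5. The handle is in line, the cap is still over the bore, and the gripper is clear. I'm handing in.

```bash
python3 -c "
from station import manip
print(manip.sign_off())"
```

```text
the job is handed in; nothing more can be done
None
```

I turned the key on the blue-jar stand clockwise to its stop, left it standing upright in its bore and handed the job in at about 7.9 s. The other two keys and the purple look-alike were never approached.

- **At the stop:** turning the tool past about 1.2 rad raised the torque from 0.10 to 0.31 to 0.62 N m, well above the nut's 0.12 N m friction. I then turned back 0.07 rad, which brought the torque to about zero, and let go.
- **Handle in line:** in the last wrist picture the handle lies on the stand's midline to within about 0.01 rad.
- **Key in place:** its cap is at (0.5206, 0.0265), the same spot over the bore as before. The gripper is open and about 10 cm above it.

**Disagreement:** fitting the handle's direction from colour gave a yaw of 0.07–0.08 rad, against 0.105 for the stand's marks and 0.094 for the tool at release. The top-view fit covered only part of the handle. My yaw readings varied by about 0.02–0.03 rad, so I took this as measurement noise and relied on the direct comparison in the picture. I checked the other two nuts only by eye in that picture; I did not measure them.

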